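Set the amber file up on the reading stand

TASK

Take the amber file out of the desk sorter, stand its bottom edge on the ledge of the grey reading stand and lay it back so that it leans flush against the sloping back plate, in the middle of the stand, right way up and with its labelled cover facing out over the ledge as it does in the sorter. Lay it back gently under control, never letting it drop or fall back by itself, and leave the other two files, the stapler and the mug alone.

Things in the scene. Friction and masses are not known exactly. Their poses are not given: they have to be found in the camera images.
- amber_file: Slim rigid A5 file, amber (ochre yellow), closed slab 210 mm high (its z), 165 wide (y), 28 thick (x), about 0.42 kg. Origin: centre of its bottom edge face; z up, x out of the cover with the white label. Starts upright on its 28 x 165 mm bottom edge in the sorter's first, third or fifth slot, cover to the sorter's +x. Stands by itself when upright on a flat surface.
- amber_file_cover (a point): Middle of the labelled cover of the amber file: 14 mm along x and 105 mm along z from the file's origin.
- black_file: Another file, black, same size, axes and origin, upright in another slot of the sorter. To be left alone.
- blue_file: Another file, dark blue, same size, axes and origin, upright in another slot of the sorter. To be left alone.
- sorter: Dark steel desk sorter, fixed. Origin: centre of underside, z up. Base 210 (x) by 190 mm (y), 4 mm thick; six upright dividers (3 mm sheet, grey top beads, tops 97 mm above the desk) at 40 mm pitch in x make five 37 mm slots centred at x = -80, -40, 0, 40, 80 mm, open at both y ends. Files stand on the base at x = -80, 0, 80 mm, 52 mm free between them.
- stand: Grey sheet steel reading stand, fixed. Origin: centre of underside; x to the lip and reader (away from the robot), z up. Base 150 (x) by 220 mm (y), 4 mm thick, its top is the ledge; a lip along its +x edge reaches 16 mm above the desk; the back plate (rest) rises at x = 23 mm, leaving a ledge 48 mm deep. Stand and sorter may swap sides and are turned up to 0.35 rad.
- rest: The stand's sloping back plate, 200 mm wide (its y), 130 up the slope (z), leaning 20 degrees back from vertical to the stand's -x; top 126 mm above the desk. Origin: middle of the bottom line of its front face, 4 mm above the desk; z up along the face, x normal out of it. A file leaning flush has parallel axes and its origin at x = 14 mm, y = 0, z = 0 in this frame.
- stapler: Black desk stapler 135 x 36 mm, 50 mm high, loose on the desk between sorter and stand on the robot's side. Origin at the centre of its underside. To be left alone.
- mug: White mug, 78 mm across, 90 mm high, loose on the desk on the far side. Origin at the centre of its underside. To be left alone.
There are look-alikes about, which are no part of the job. What is shaped like the amber_file but turquoise is not meant.

How it is judged:
By the outcome, as a careful person would: the job done as asked, in the order asked, and still so for the second after the job is handed in, with the robot touching nothing.
It also fails if it takes over 59 s, if anything falls off the work surface, if the arm or the gripper's body presses on something with over 40 N, if the wrist force passes 120 N, or if a joint passes its speed limit or range.

ROBOT

A 7-joint arm with a two-finger parallel gripper is mounted at the origin on the work surface. World frame = base frame: x ahead of the robot, y to its left, z up, the work surface at z = 0. Lengths are in m, angles in rad, forces in N, time in s.
With the tool pointing down it reaches from about 0.4 to 0.9 m from the base axis. Payload 5.5 kg.
Tool frame: the origin (TCP) lies midway between the tips of the shut fingers; the grasp point (between the pads) lies 19 mm behind it (hold_point_z is the distance from the TCP to the grasp point, in m); z points along the fingers, y is the line along which they close (so a half turn about z gives the same grasp; the last joint's range is limited). The gripper opens to 92 mm and grips with 3 to 60 N. Pads are 19 mm wide; open, the fingers measure 130 mm over their backs; the gripper's body (75 mm by 190 mm) begins 47 mm behind the grasp point.
Start: joints at [1.525, 0.501, -0.427, 1.55, 0.221, 1.138, -0.21], TCP at [0.198, -0.619, 0.227] pointing down, gripper open.
Joint ranges: [-2.88, 2.88], [-0.31, 2.03], [-1.54, 1.56], [0.2, 2.42], [-1.41, 4.55], [0.19, 2.02], [-2.57, 2.57]. Speed limits (rad/s): [2.57, 2.57, 3.14, 3.14, 3.14, 3.14, 3.14].

INTERFACE

Orientations are given as a unit quaternion [x, y, z, w].
In Python, from plant import * gives the robot as it stands.
- The arm moves only by the tool apply_moves, never from a script. Its argument "increments" is a list of rows, each a list of 2 entries, a list of its own where there are three numbers: the shift along the tool's x, y, z in units of 0.1 m (1.0 is 0.1 m), then the turn about the tool's z in units of 180 degrees (1.0 is 180 degrees). A call has 1 to 20 rows; each row shifts and turns the commanded pose from where the row before left it, along the tool's axes as they then stand; what a row does not reach is not made up. A row lasts 1/12 s, in which the tool goes at most 41.7 mm and 7.16 degrees, less where a joint would pass 70% of its speed; a pose out of reach is approached as far as the arm can. A call with a number of a shift or a turn outside -1 to 1 is refused whole. A call with a gripper value outside its range is refused whole. "gripper" is the closure, from 0 (fully open) to 1 (shut), set as the call begins (left out, the last holds). The fingers move at their own pace and stop on an object; "force" is the grip in N (left out, the last holds). Time passes only in rows, so rows that do not move let the fingers close. It gives the time, the measured TCP pose, the force, the opening and the grip force at its end, in the units of the state.
- observe(): the state, without advancing time (a new reading comes with each control period).
- read_camera(name): name is "scene" or "top"; returns the picture (480x640x3 uint8, red, green, blue); there is no depth.
- calibration(name): a dict with "fx", "fy", "cx", "cy" (pixels), "rvec" (rotation vector, rad) and "tvec" (3), from world to camera coordinates, as OpenCV has them. Camera axes: x right, y down, z forward; pixel columns grow to the right and rows downward; lengths in m; the calibration is good to about 2 mm. A picture is of the moment at which its call begins. calibration takes no time and is no camera call.
- sign_off(): hands the job in; it is judged then, once.
The state is a dict: "clock": time; "qpos": joint angles; "qd": joint speeds; "joint_torque": joint torques, N m; "ee_pos": TCP position; "tcp_rot": TCP orientation; "force": force on the tool from outside, world axes, zero at the start; "ft_torque": the same for the moment, N m; "grip_width": finger opening in m; "grip_force": force on a finger pad.
Only numpy, scipy, OpenCV 4.12 (cv2) and the standard library are available. Lean on these libraries where they do the work, as an engineer would, in place of code of your own. Each camera call takes 0.05 s, during which the arm holds its last target. There are 200 camera calls.

## Working session

There is one attempt and no reset: what is moved stays moved. The work goes in short steps, Python scripts to look and compute and a tool call to move; the robot and the scene stay as the last step left them, time stands still between calls to the robot, and variables do not carry over. Pictures are saved under pics/ and viewed, at most 13 in all, crops included, and the job is handed in when it is done.

Besides the shell and the picture viewer there is one more tool, called after "Emit:" as name(argument=value, ...) on one line, values as JSON. apply_moves: Moves the arm, as the interface text tells. Its arguments: {"type":"object","properties":{"increments":{"type":"array"},"gripper":{"type":"number"},"force":{"type":"number"}},"required":["increments"]}

```bash
mkdir -p pics; ls
python3 - <<'E'
from plant import *
import cv2
for n in("scene","top"):
    im=read_camera(n); cv2.imwrite(f"pics/{n}0.png",im[:,:,::-1]); print(calibration(n))
print(observe())
E
```

```text
pics
{'fx': 521.8029196714425, 'fy': 521.8029196714425, 'cx': 316.33487555980577, 'cy': 236.62822772427344, 'rvec': array([2.50611769, 0.02060717, 0.01680053]), 'tvec': array([-0.60682883,  0.02941365,  1.01294042])}
{'fx': 622.541930859252, 'fy': 622.541930859252, 'cx': 313.18986054726344, 'cy': 234.01266889440194, 'rvec': array([ 2.16699191, -2.15123845,  0.12616132]), 'tvec': array([-0.04342994,  0.62099114,  0.99644905])}
{'clock': 0.1, 'qpos': array([ 1.52521794,  0.50178698, -0.42680174,  1.55134382,  0.22083054,
        1.13830665, -0.2102643 ]), 'qd': array([ 6.26095504e-05, -2.46581915e-03, -1.39404149e-03, -2.53858362e-03,
        6.78045588e-04, -2.73561214e-04,  8.40190610e-04]), 'joint_torque': array([-1.04364823e-02, -5.67868817e+01, -5.83834648e+00, -2.79911238e+01,
       -6.90891640e-02,  2.40637996e-02,  2.15186810e-05]), 'ee_pos': array([ 0.19728918, -0.61866821,  0.22576163]), 'tcp_rot': array([ 9.88098214e-01,  1.53821722e-01, -1.18065911e-04, -8.84578615e-04]), 'force': array([0.27899345, 0.17526   , 0.75679272]), 'ft_torque': array([0.01182407, 0.01143179, 0.0276371 ]), 'grip_force': 0.0, 'grip_width': 0.09192425402190803}
```

View pics/scene0.png

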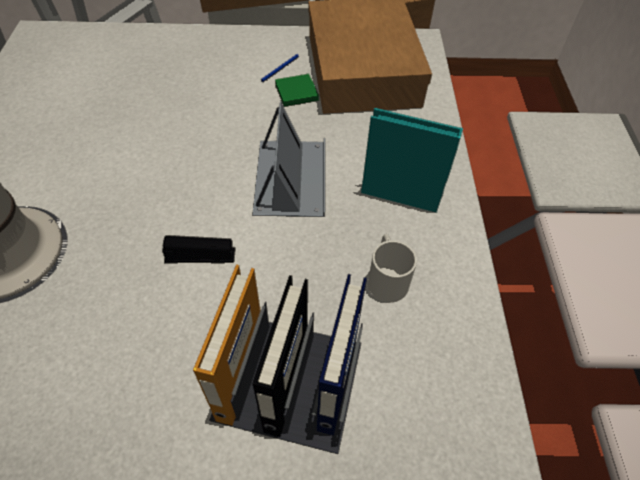

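View pics/top0.png

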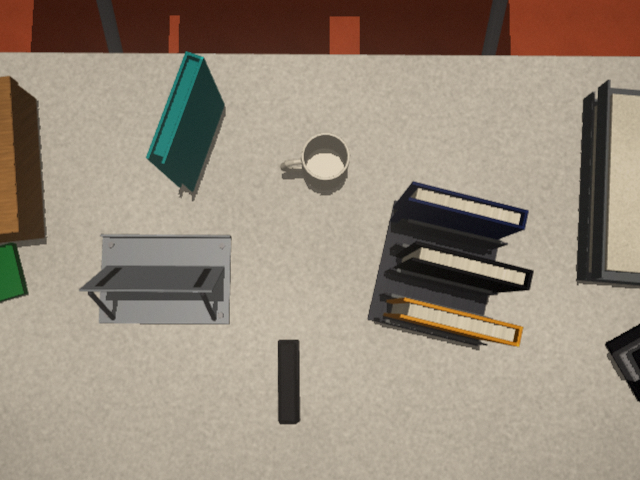

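The scene view shows the amber file in the sorter slot nearest the robot (≈230,340) and the stand at (290,180). In the top view the amber top is at (388..521, 299..345) and the stand base at (100..230, 235..323). I'll zoom in on both for accurate corners.

```bash
cat > h.py <<'E'
import cv2,numpy as np
from plant import *
def ray(cam,uv):
    c=calibration(cam);R=cv2.Rodrigues(c["rvec"])[0];K=np.array([[c["fx"],0,c["cx"]],[0,c["fy"],c["cy"]],[0,0,1]])
    d=R.T@np.linalg.inv(K)@np.array([uv[0],uv[1],1.]);return -R.T@c["tvec"],d/np.linalg.norm(d)
def onz(cam,uv,z):
    o,d=ray(cam,uv);return o+d*(z-o[2])/d[2]
def proj(cam,P):
    c=calibration(cam);K=np.array([[c["fx"],0,c["cx"]],[0,c["fy"],c["cy"]],[0,0,1]])
    return cv2.projectPoints(np.array(P,float).reshape(-1,3),c["rvec"],c["tvec"],K,None)[0].reshape(-1,2)
E
python3 - <<'E'
import cv2,numpy as np
t=cv2.imread("pics/top0.png")
f=lambda a,b,c,d:cv2.resize(t[b:d,a:c],None,fx=5,fy=5,interpolation=cv2.INTER_CUBIC)
cv2.imwrite("pics/z1.png",f(375,285,535,360)); cv2.imwrite("pics/z2.png",f(76,225,236,335))
E
```

```text
(no output)
```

View pics/z1.png

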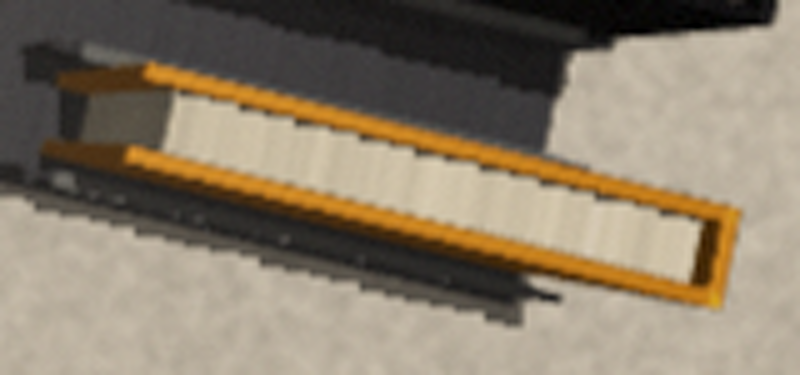

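View pics/z2.png

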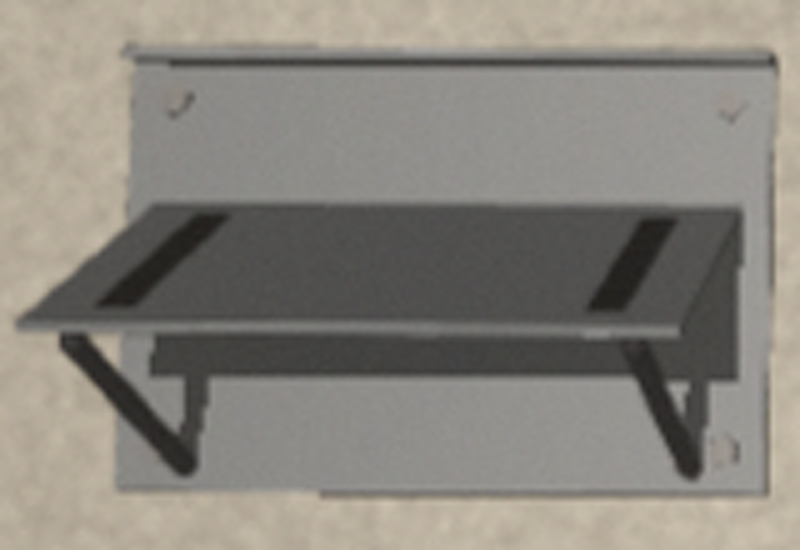

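The zoom gives amber top corners at px (405,298), (400.6,315), (523,327) and (519,346). The rest bottom line runs (107,265.6)–(224.4,266.6), its top edge (79.6,290)–(212,291.6), and the base's rear corners are (99.2,323) and (229.3,324).

Run:
```python
from h import *
from scipy.spatial.transform import Rotation as Ro
np.set_printoptions(precision=4,suppress=True)
p=lambda u,v,z:onz("top",(u-.4,v-.4),z)
A=[p(405,298,.214),p(400.6,315,.214),p(523,327,.214),p(519,346,.214)]
c=sum(A)/4;print("amber",A,c)
y=(A[0]+A[1]-A[2]-A[3])/2;print("len",np.linalg.norm(y),"thick",np.linalg.norm(A[0]-A[1]),np.linalg.norm(A[2]-A[3]),"yaw",np.arctan2(-y[0],y[1]))
B=[p(107,265.6,.004),p(224.4,266.6,.004)];T=[p(79.6,290,.126),p(212,291.6,.126)]
b=[p(99.2,323,.004),p(229.3,324,.004)];L=[p(100,234.2,.016),p(230.2,236,.016)]
for n,(l,r) in dict(rest=B,top=T,back=b,lip=L).items():
    d=l-r;print(n,l,r,(l+r)/2,np.linalg.norm(d),np.arctan2(-d[0],d[1]))
# amber centre check in scene view
im=read_camera("scene");hsv=cv2.cvtColor(im,cv2.COLOR_RGB2HSV)
print("scene proj of amber top corners",proj("scene",A).round(1))
print("scene proj rest",proj("scene",B+T+b+L).round(1))
o=observe();print(Ro.from_quat(o["tcp_rot"]).as_matrix())
```

```text
amber [array([ 0.5142, -0.164 ,  0.214 ]), array([ 0.4913, -0.1578,  0.214 ]), array([ 0.4764, -0.3227,  0.214 ]), array([ 0.4511, -0.3165,  0.214 ])] [ 0.4832 -0.2403  0.214 ]
len 0.16341416821338844 thick 0.023735691287217205 0.026060127976013956 yaw -0.24063663408988395
rest [0.5692 0.3128 0.004 ] [0.5689 0.1127 0.004 ] [0.569  0.2127 0.004 ] 0.20012450774830212 -0.0012391835700929445
top [0.5241 0.3114 0.126 ] [0.5232 0.1126 0.126 ] [0.5236 0.212  0.126 ] 0.1988133462495734 -0.004681091084536168
back [0.4723 0.3214 0.004 ] [0.4722 0.1021 0.004 ] [0.4722 0.2117 0.004 ] 0.2193652444584717 -0.00017024691211493752
lip [0.6215 0.3231 0.016 ] [0.6201 0.1024 0.016 ] [0.6208 0.2128 0.016 ] 0.220782982793743 -0.006712160760274195
scene proj of amber top corners [[252.8 267.4]
 [237.3 263.5]
 [212.1 373.4]
 [192.6 368.4]]
scene proj rest [[301.4 143.5]
 [298.6 211.1]
 [279.7 100.9]
 [273.6 169.6]
 [259.5 140.1]
 [251.4 214.2]
 [324.3 137. ]
 [323.4 211.8]]
[[ 0.9527  0.304  -0.0004]
 [ 0.304  -0.9527  0.0015]
 [ 0.0001 -0.0015 -1.    ]]
```

Run:
```python
import cv2
t=cv2.imread("pics/scene0.png")
f=lambda a,b,c,d:cv2.resize(t[b:d,a:c],None,fx=4,fy=4,interpolation=cv2.INTER_CUBIC)
import numpy as np
cv2.imwrite("pics/z3.png",np.hstack([f(245,95,335,225),f(185,260,275,390)]))
```

```text
(no output)
```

View pics/z3.png

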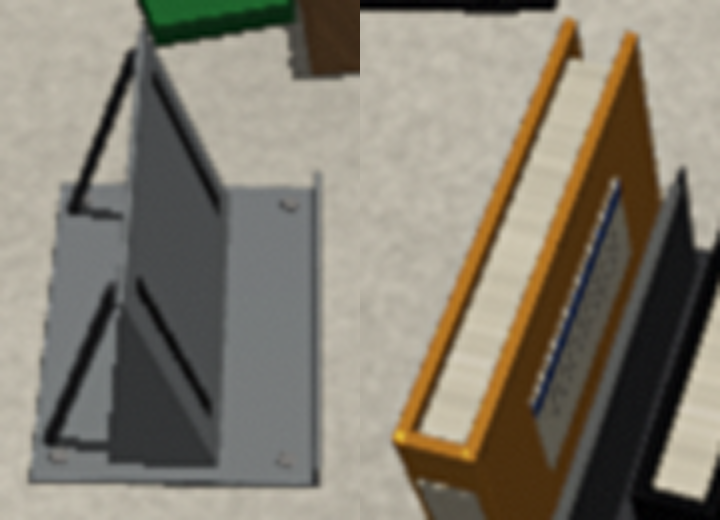

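The scene view agrees with the projected stand points to about 1 px. The amber corners are at (237.5,265), (253,268.7), (195,370) and (213.7,375), about 1.4 px off the projection, so roughly 2 mm. I'll start moving: up, then turn to the file's yaw.

Emit:
apply_moves(increments=[[[0, 0, -0.2], 0], [[0, 0, -0.3], -0.036], [[0, 0, -0.3], -0.036], [[0, 0, -0.2], -0.036], [[0, 0, 0], -0.036], [[0, 0, 0], -0.036], [[0, 0, 0], -0.036], [[0, 0, 0], -0.036], [[0, 0, 0], -0.036], [[0, 0, 0], -0.036], [[0, 0, 0], 0]], gripper=0.35, force=15)

```text
clock: 1.07
ee_pos: [0.1973, -0.6191, 0.3262]
tcp_rot: [0.787, 0.617, 0.0, -0.0]
force: [0.3, 0.4, -1.1]
grip_width: 0.0594
grip_force: 0.0
```

```bash
cat > go.py <<'E'
import sys
from h import *
from scipy.spatial.transform import Rotation as Ro
def go(target,yaw):
    np.set_printoptions(precision=4,suppress=True)
    o=observe();M=Ro.from_quat(o["tcp_rot"]).as_matrix()
    ya=np.arctan2(M[1,1],M[0,1]);print("t",o["clock"],"pos",o["ee_pos"],"yaw",ya,"F",o["force"],"w",o["grip_width"],o["grip_force"])
    print("tool shift (0.1m):",M.T@(np.array(target)-o["ee_pos"])*10,"turn units:",-(yaw-ya)/np.pi,"q7",o["qpos"])
if __name__=="__main__":
    a=list(map(float,sys.argv[1:]));go(a[:3],a[3])
E
python3 go.py 0.484 -0.241 0.31 -0.24
```

```text
t 1.0667 pos [ 0.1973 -0.6191  0.3262] yaw -0.24026983598550813 F [ 0.3321  0.4423 -1.0692] w 0.05938695641068275 0.0
tool shift (0.1m): [4.354  1.8849 0.1654] turn units: -8.589146183538811e-05 q7 [ 1.6641  0.4663 -0.6419  1.4216  0.2793  1.3464  0.7712]
```

Emit:
apply_moves(increments=[[[0.12, 0.052, 0], 0], [[0.24, 0.104, 0], 0], [[0.24, 0.104, 0], 0], [[0.24, 0.104, 0], 0], [[0.24, 0.104, 0], 0], [[0.24, 0.104, 0], 0], [[0.24, 0.104, 0], 0], [[0.24, 0.104, 0], 0], [[0.24, 0.104, 0], 0], [[0.24, 0.104, 0], 0], [[0.24, 0.104, 0], 0], [[0.24, 0.104, 0], 0], [[0.24, 0.104, 0], 0], [[0.24, 0.104, 0], 0], [[0.24, 0.104, 0], 0], [[0.24, 0.104, 0], 0], [[0.24, 0.104, 0], 0], [[0.24, 0.104, 0], 0], [[0.15, 0.065, 0], 0], [[0, 0, 0], 0]])

```text
clock: 2.73
ee_pos: [0.488, -0.2368, 0.3272]
tcp_rot: [0.787, 0.617, 0.001, -0.0]
force: [-1.1, 0.2, 0.6]
grip_width: 0.0599
grip_force: 0.0
```

```bash
python3 go.py 0.484 -0.241 0.172 -0.24
```

```text
t 2.7333 pos [ 0.488  -0.2368  0.3272] yaw -0.23996865389358782 F [-1.0952  0.1775  0.6344] w 0.05994277064450582 0.0
tool shift (0.1m): [-0.0531 -0.0305  1.5514] turn units: 9.97777556436355e-06 q7 [ 1.1161  0.2876 -0.8661  1.6865  0.226   1.2719 -0.0365]
```

Emit:
apply_moves(increments=[[[-0.053, -0.03, 0.05], 0], [[0, 0, 0.1], 0], [[0, 0, 0.15], 0], [[0, 0, 0.15], 0], [[0, 0, 0.15], 0], [[0, 0, 0.15], 0], [[0, 0, 0.15], 0], [[0, 0, 0.15], 0], [[0, 0, 0.15], 0], [[0, 0, 0.15], 0], [[0, 0, 0.1], 0], [[0, 0, 0.1], 0], [[0, 0, 0.05], 0], [[0, 0, 0.05], 0], [[0, 0, 0], 0]])

```text
clock: 3.98
ee_pos: [0.4809, -0.2472, 0.161]
tcp_rot: [0.788, 0.616, -0.0, -0.0]
force: [0.3, 0.3, 0.2]
grip_width: 0.0593
grip_force: 0.0
```

```bash
python3 - <<'E'
from h import *
im=read_camera("scene");cv2.imwrite("pics/s1.png",cv2.resize(im[200:430,140:400,::-1],None,fx=2.5,fy=2.5))
E
python3 go.py 0.484 -0.241 0.172 -0.24
```

```text
t 4.0333 pos [ 0.4814 -0.2472  0.1616] yaw -0.24440636124986656 F [-0.0215  0.8584 -0.8037] w 0.0596937354467467 0.0
tool shift (0.1m): [ 0.0667  0.0105 -0.1039] turn units: -0.0014025883479296933 q7 [ 1.0435  0.4629 -0.778   1.8778  0.3924  0.9601 -0.1566]
```

View pics/s1.png

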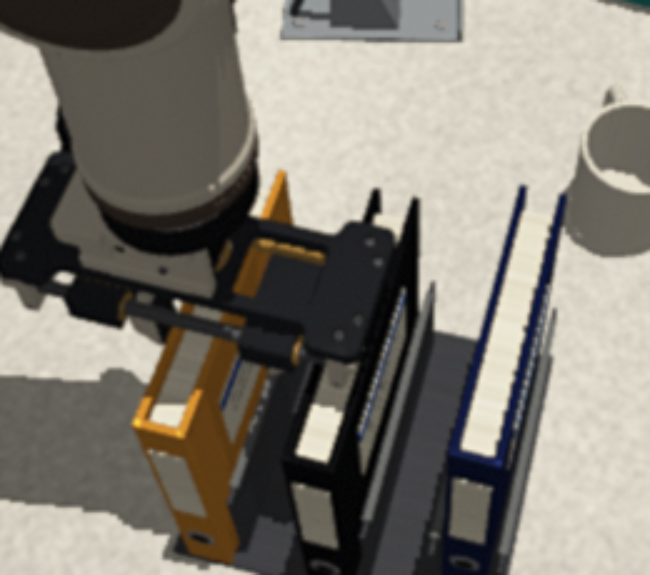

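The picture shows the fingers straddling the amber file (140–300, 180–430), clear of the black one. I'll correct the offset slightly and then grip.

Emit:
apply_moves(increments=[[[0.03, 0.005, -0.05], -0.001], [[0.037, 0.005, -0.05], 0], [[0, 0, 0], 0], [[0, 0, 0], 0]])

```text
clock: 4.37
ee_pos: [0.485, -0.2406, 0.1729]
tcp_rot: [0.787, 0.617, 0.0, 0.001]
force: [-0.8, -0.6, 0.3]
grip_width: 0.0601
grip_force: 0.0
```

Emit:
apply_moves(increments=[[[0, 0, 0], 0], [[0, 0, 0], 0], [[0, 0, 0], 0], [[0, 0, 0], 0], [[0, 0, 0], 0], [[0, 0, 0], 0], [[0, 0, 0], 0], [[0, 0, 0], 0]], gripper=1, force=30)

```text
clock: 5.03
ee_pos: [0.4838, -0.2408, 0.1715]
tcp_rot: [0.787, 0.617, -0.0, -0.0]
force: [-1.4, 0.1, -0.3]
grip_width: 0.028
grip_force: 30.0
```

```bash
python3 go.py 0.484 -0.241 0.312 -0.24
```

```text
t 5.0333 pos [ 0.4838 -0.2408  0.1715] yaw -0.24111063044206163 F [-1.4229  0.0707 -0.2708] w 0.028017338146587717 29.960158467292786
tool shift (0.1m): [-0.0009  0.0021 -1.4046] turn units: -0.00035352464960489334 q7 [ 1.0405  0.4495 -0.7883  1.8709  0.3805  0.9782 -0.1566]
```

Emit:
apply_moves(increments=[[[0, 0, -0.03], 0], [[0, 0, -0.06], 0], [[0, 0, -0.1], 0], [[0, 0, -0.1], 0], [[0, 0, -0.1], 0], [[0, 0, -0.1], 0], [[0, 0, -0.1], 0], [[0, 0, -0.1], 0], [[0, 0, -0.1], 0], [[0, 0, -0.1], 0], [[0, 0, -0.1], 0], [[0, 0, -0.1], 0], [[0, 0, -0.1], 0], [[0, 0, -0.1], 0], [[0, 0, -0.1], 0], [[0, 0, -0.1], 0], [[0, 0, -0.06], 0], [[0, 0, -0.03], 0], [[0, 0, 0], 0]])

```text
clock: 6.62
ee_pos: [0.4844, -0.2409, 0.3305]
tcp_rot: [0.787, 0.617, 0.0, 0.001]
force: [0.4, -0.9, -5.8]
grip_width: 0.0278
grip_force: 30.0
```

```bash
python3 go.py 0.595 0.213 0.3315 -0.0025
```

```text
t 6.6167 pos [ 0.4844 -0.2409  0.3305] yaw -0.24091073927697537 F [ 0.382  -0.8634 -5.814 ] w 0.02780674909324038 29.9587020277977
tool shift (0.1m): [ 4.672  -0.0084 -0.0119] turn units: -0.07588849528424743 q7 [ 1.1263  0.281  -0.8655  1.6852  0.2228  1.2773 -0.0255]
```

Emit:
apply_moves(increments=[[[0.08, 0, 0], 0], [[0.16, 0, 0], 0], [[0.26, 0, 0], 0], [[0.26, 0, 0], 0], [[0.26, 0, 0], 0], [[0.26, 0, 0], 0], [[0.26, 0, 0], 0], [[0.26, 0, 0], 0], [[0.26, 0, 0], 0], [[0.26, 0, 0], 0], [[0.26, 0, 0], 0], [[0.26, 0, 0], 0], [[0.26, 0, 0], 0], [[0.26, 0, 0], 0], [[0.26, 0, 0], 0], [[0.26, 0, 0], 0], [[0.26, 0, 0], 0], [[0.26, 0, 0], 0], [[0.18, 0, 0], 0], [[0.09, 0, 0], 0]])

```text
clock: 8.28
ee_pos: [0.5942, 0.2169, 0.3288]
tcp_rot: [0.786, 0.619, -0.0, -0.002]
force: [-1.2, 0.2, -5.2]
grip_width: 0.0275
grip_force: 30.0
```

Emit:
apply_moves(increments=[[[0, 0, 0], -0.008], [[0, 0, 0], -0.012], [[0, 0, 0], -0.012], [[0, 0, 0], -0.012], [[0, 0, 0], -0.012], [[0, 0, 0], -0.012], [[0, 0, 0], -0.008], [[0, 0, 0], 0], [[0, 0, 0], 0]])

```text
clock: 9.03
ee_pos: [0.5955, 0.2114, 0.3295]
tcp_rot: [0.708, 0.706, -0.0, 0.0]
force: [-0.4, 0.1, -5.1]
grip_width: 0.0276
grip_force: 30.0
```

```bash
python3 - <<'E'
from h import *
im=read_camera("top");a=im[130:430,60:340,::-1];b=read_camera("scene")[40:340,150:430,::-1]
cv2.imwrite("pics/s2.png",cv2.resize(np.hstack([a,b]),None,fx=1.4,fy=1.4,interpolation=2))
E
python3 go.py 0.595 0.213 0.3315 -0.0025
```

```text
t 9.1333 pos [0.5955 0.212  0.3297] yaw -0.003401911294685019 F [ 0.274  -0.2929 -5.8082] w 0.027506094036219658 29.990336000919342
tool shift (0.1m): [ 0.0098 -0.0047 -0.0184] turn units: -0.0002870872815590637 q7 [ 0.2783  0.5279 -0.9825  1.4582  0.4404  1.3894 -0.7233]
```

View pics/s2.png

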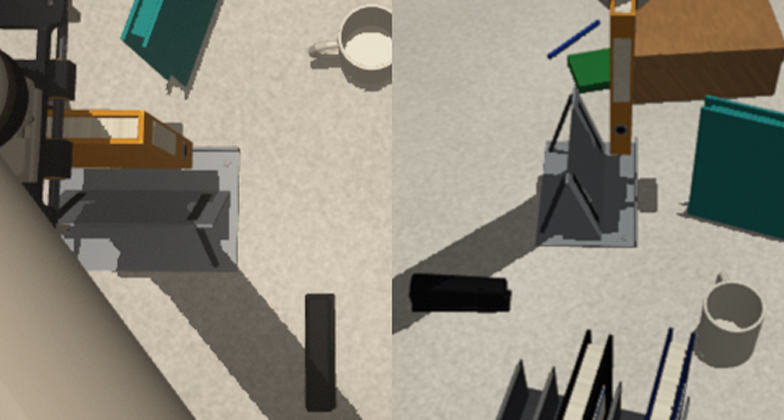

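Left (top view) the file is over the stand, its spine's top corners at px (163.6,209.3) and (157.9,230.7) of the full image. On the right (scene view) the file hangs upright over the ledge in front of the rest. I'll check its centring in the grip.

Run:
```python
from h import *
for z in (.370,.372):print(onz("top",(163.6,209.3),z),onz("top",(157.9,230.7),z))
# bottom spine -y,-x corner crop(192,165)->; bottom z .162
print(onz("top",(197.1,247.9),.162),onz("top",(197.1,232),.162))
# scene: spine bottom corners crop(2nd): x 610..632 ->, y 153
for u in (611,632):
  print(onz("scene",((u-392)/1.4+150,153/1.4+40),.162))
```

```text
[0.60835124 0.12901588 0.37      ] [0.58400936 0.13454271 0.37      ]
[0.608035   0.12852366 0.372     ] [0.58376336 0.13403453 0.372     ]
[0.58480384 0.12943595 0.162     ] [0.60809346 0.13012347 0.162     ]
[0.58445282 0.13145606 0.162     ]
[0.61219114 0.13224352 0.162     ]
```

Emit:
apply_moves(increments=[[[0, -0.01, 0.05], 0], [[0, -0.02, 0.1], 0], [[0, 0, 0.1], 0], [[0, 0, 0.1], 0], [[0, 0, 0.1], 0], [[0, 0, 0.1], 0], [[0, 0, 0.1], 0], [[0, 0, 0.1], 0], [[0, 0, 0.1], 0], [[0, 0, 0.1], 0], [[0, 0, 0.1], 0], [[0, 0, 0.1], 0], [[0, 0, 0.1], 0], [[0, 0, 0.1], 0], [[0, 0, 0.1], 0], [[0, 0, 0.05], 0], [[0, 0, 0.03], 0], [[0, 0, 0], 0], [[0, 0, 0], 0]])

```text
clock: 10.72
ee_pos: [0.5926, 0.2129, 0.177]
tcp_rot: [0.708, 0.706, 0.0, 0.0]
force: [-0.0, 0.3, -5.5]
grip_width: 0.0273
grip_force: 30.0
```

```bash
python3 go.py 0.583 0.2125 0.1715 -0.0025
```

```text
t 10.7167 pos [0.5926 0.2129 0.177 ] yaw -0.002153977033998947 F [-0.0198  0.2541 -5.4839] w 0.02733475218377469 29.99036729335785
tool shift (0.1m): [-0.0041 -0.0965  0.0546] turn units: 0.00011014253092477289 q7 [ 0.2387  0.652  -0.9042  1.6404  0.5564  1.1263 -0.815 ]
```

Emit:
apply_moves(increments=[[[0, -0.02, 0.01], 0], [[0, -0.02, 0.01], 0], [[0, -0.02, 0.01], 0], [[0, 0, 0.01], 0], [[0, 0, 0.005], 0], [[0, 0, 0], 0], [[0, 0, 0], 0]])

```text
clock: 11.3
ee_pos: [0.5866, 0.2126, 0.1723]
tcp_rot: [0.708, 0.706, 0.0, 0.0]
force: [-0.7, -0.1, -5.0]
grip_width: 0.0283
grip_force: 30.0
```

Emit:
apply_moves(increments=[[[0, 0, 0.005], 0], [[0, 0, 0.005], 0], [[0, 0, 0], 0]])

```text
clock: 11.55
ee_pos: [0.5866, 0.2128, 0.1716]
tcp_rot: [0.708, 0.706, 0.0, 0.0]
force: [0.1, 0.1, -3.3]
grip_width: 0.0281
grip_force: 30.0
```

Emit:
apply_moves(increments=[[[0, 0, 0.005], 0], [[0, -0.01, 0], 0], [[0, -0.01, 0], 0], [[0, 0, 0], 0]])

```text
clock: 11.88
ee_pos: [0.5858, 0.2129, 0.1716]
tcp_rot: [0.708, 0.706, 0.001, 0.001]
force: [1.6, -0.5, 0.4]
grip_width: 0.028
grip_force: 30.0
```

Emit:
apply_moves(increments=[[[0, -0.01, 0], 0], [[0, -0.01, 0], 0], [[0, 0, 0], 0]])

```text
clock: 12.13
ee_pos: [0.5835, 0.2131, 0.1716]
tcp_rot: [0.708, 0.706, 0.001, 0.001]
force: [3.4, -0.3, 2.9]
grip_width: 0.0276
grip_force: 30.0
```

Emit:
apply_moves(increments=[[[0, -0.01, -0.003], 0], [[0, 0, 0], 0], [[0, 0, 0], 0]])

```text
clock: 12.38
ee_pos: [0.5828, 0.2131, 0.1717]
tcp_rot: [0.708, 0.706, 0.001, 0.001]
force: [5.3, 1.0, 1.2]
grip_width: 0.0279
grip_force: 30.0
```

Emit:
apply_moves(increments=[[[0, -0.01, 0], 0], [[0, 0, 0], 0], [[0, 0, 0], 0]])

```text
clock: 12.63
ee_pos: [0.5823, 0.213, 0.1717]
tcp_rot: [0.708, 0.706, 0.002, 0.001]
force: [6.4, 1.2, -0.2]
grip_width: 0.028
grip_force: 30.0
```

Contact with the foot of the rest came at x≈0.583, as expected. Next I'll drop the grip to 3 N and tilt in small steps.

Emit:
apply_moves(increments=[[[0, 0, 0], 0], [[0, 0, 0], 0], [[0, 0, 0], 0], [[0, 0, 0], 0]], gripper=1, force=3)

```text
clock: 12.97
ee_pos: [0.58, 0.213, 0.1712]
tcp_rot: [0.708, 0.706, -0.0, -0.0]
force: [0.6, -0.0, 4.6]
grip_width: 0.0285
grip_force: 3.0
```

Emit:
apply_moves(increments=[[[0, -0.01, 0], 0], [[0, -0.01, 0], 0], [[0, -0.01, 0], 0], [[0, -0.01, 0], 0], [[0, 0, 0], 0]])

```text
clock: 13.38
ee_pos: [0.576, 0.213, 0.171]
tcp_rot: [0.708, 0.706, -0.0, -0.0]
force: [1.9, 1.2, 4.0]
grip_width: 0.0291
grip_force: 3.0
```

Emit:
apply_moves(increments=[[[0, -0.01, 0], 0], [[0, -0.01, 0], 0], [[0, -0.01, 0], 0], [[0, -0.01, 0], 0], [[0, -0.01, 0], 0], [[0, -0.01, 0], 0], [[0, -0.01, 0], 0], [[0, -0.01, 0], 0], [[0, -0.01, 0], 0], [[0, 0, 0], 0]])

```text
clock: 14.22
ee_pos: [0.5671, 0.2127, 0.1709]
tcp_rot: [0.708, 0.706, -0.0, -0.0]
force: [1.1, 1.4, 1.2]
grip_width: 0.0316
grip_force: 3.1
```

```bash
python3 - <<'E'
from h import *
b=read_camera("scene")[50:250,200:400,::-1]
cv2.imwrite("pics/s3.png",cv2.resize(b,None,fx=3,fy=3,interpolation=2))
E
python3 go.py 0.5187 0.2125 0.165 -0.0025
```

```text
t 14.2667 pos [0.5672 0.2126 0.1709] yaw -0.0020865108328845137 F [0.8532 2.3257 1.2278] w 0.03169600593730363 3.097692160808947
tool shift (0.1m): [-0.0024 -0.4853  0.059 ] turn units: 0.00013161768972276086 q7 [ 0.2526  0.622  -0.9158  1.707   0.5479  1.0909 -0.8379]
```

View pics/s3.png

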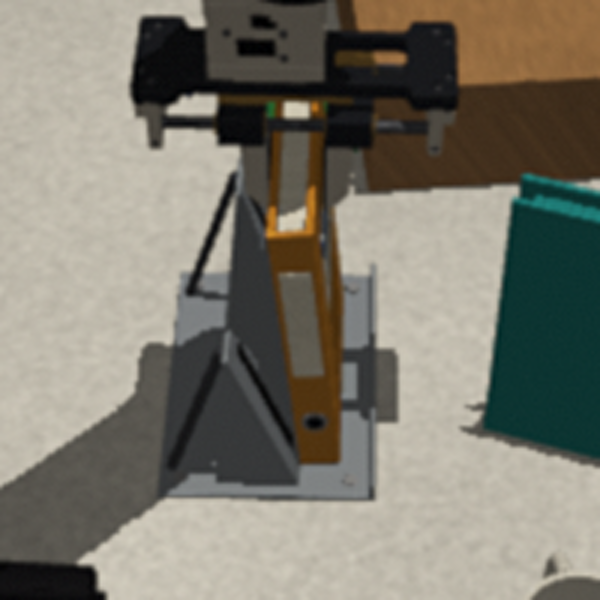

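The file (290–340, 235–465) is tilting inside the fingers with its bottom edge at the rest's foot, and the opening matches the predicted geometry (θ≈5°). Continuing.

Emit:
apply_moves(increments=[[[0, -0.012, 0.0015], 0], [[0, -0.012, 0.0015], 0], [[0, -0.012, 0.0015], 0], [[0, -0.012, 0.0015], 0], [[0, -0.012, 0.0015], 0], [[0, -0.012, 0.0015], 0], [[0, -0.012, 0.0015], 0], [[0, -0.012, 0.0015], 0], [[0, -0.012, 0.0015], 0], [[0, -0.012, 0.0015], 0], [[0, -0.012, 0.0015], 0], [[0, -0.012, 0.0015], 0], [[0, -0.012, 0.0015], 0], [[0, 0, 0], 0]])

```text
clock: 15.43
ee_pos: [0.5515, 0.2126, 0.169]
tcp_rot: [0.708, 0.706, -0.0, 0.0]
force: [1.3, 1.2, 2.1]
grip_width: 0.0357
grip_force: 3.3
```

Emit:
apply_moves(increments=[[[0, -0.012, 0.0015], 0], [[0, -0.012, 0.0015], 0], [[0, -0.012, 0.0015], 0], [[0, -0.012, 0.0015], 0], [[0, -0.012, 0.0015], 0], [[0, -0.012, 0.0015], 0], [[0, -0.012, 0.0015], 0], [[0, -0.012, 0.0015], 0], [[0, -0.012, 0.0015], 0], [[0, -0.012, 0.0015], 0], [[0, -0.012, 0.0015], 0], [[0, -0.012, 0.0015], 0], [[0, 0, 0], 0]])

```text
clock: 16.52
ee_pos: [0.5371, 0.2127, 0.1672]
tcp_rot: [0.708, 0.706, -0.0, -0.0]
force: [0.8, -0.9, 3.0]
grip_width: 0.0387
grip_force: 3.5
```

```bash
python3 go.py 0.5187 0.2125 0.165 -0.0025
```

```text
t 16.5167 pos [0.5371 0.2127 0.1672] yaw -0.0020066666468686457 F [ 0.7866 -0.9357  3.0317] w 0.03869649971081891 3.5058407485485077
tool shift (0.1m): [-0.0027 -0.1838  0.0221] turn units: 0.00015703288348590922 q7 [ 0.2693  0.5826 -0.9334  1.7807  0.5336  1.0542 -0.8621]
```

Emit:
apply_moves(increments=[[[0, -0.01, 0.001], 0], [[0, -0.01, 0.001], 0], [[0, -0.01, 0.001], 0], [[0, -0.01, 0.001], 0], [[0, -0.01, 0.001], 0], [[0, -0.01, 0.001], 0], [[0, -0.01, 0.001], 0], [[0, -0.01, 0.001], 0], [[0, -0.01, 0.001], 0], [[0, -0.01, 0.001], 0], [[0, -0.01, 0.001], 0], [[0, -0.01, 0.001], 0], [[0, -0.01, 0.001], 0], [[0, 0, 0], 0]])

```text
clock: 17.68
ee_pos: [0.5241, 0.2128, 0.1659]
tcp_rot: [0.708, 0.706, -0.0, -0.0]
force: [-0.3, -1.1, 2.3]
grip_width: 0.0418
grip_force: 3.6
```

Emit:
apply_moves(increments=[[[0, -0.008, 0], 0], [[0, -0.008, 0], 0], [[0, -0.008, 0], 0], [[0, -0.008, 0], 0], [[0, 0, 0], 0], [[0, 0, 0], 0]])

```text
clock: 18.18
ee_pos: [0.521, 0.2127, 0.1657]
tcp_rot: [0.708, 0.706, -0.0, -0.0]
force: [0.6, -0.0, -2.2]
grip_width: 0.0419
grip_force: 2.9
```

Emit:
apply_moves(increments=[[[0, -0.01, 0], 0], [[0, -0.01, 0], 0], [[0, 0, 0], 0], [[0, 0, 0], 0]])

```text
clock: 18.52
ee_pos: [0.5192, 0.2126, 0.1658]
tcp_rot: [0.708, 0.706, -0.0, 0.0]
force: [0.9, -0.0, -2.4]
grip_width: 0.0421
grip_force: 2.7
```

Emit:
apply_moves(increments=[[[0, -0.01, 0], 0], [[0, -0.01, 0], 0], [[0, 0, 0], 0], [[0, 0, 0], 0]])

```text
clock: 18.85
ee_pos: [0.518, 0.2127, 0.1663]
tcp_rot: [0.708, 0.706, 0.001, 0.0]
force: [3.5, -0.4, -0.3]
grip_width: 0.0429
grip_force: 2.7
```

```bash
python3 - <<'E'
from h import *
b=read_camera("scene")[50:250,200:400,::-1]
cv2.imwrite("pics/s4.png",cv2.resize(b,None,fx=3,fy=3,interpolation=2))
E
python3 go.py 0.5187 0.2125 0.165 -0.0025
```

```text
t 18.9 pos [0.5179 0.2128 0.1663] yaw -0.002531728516805204 F [ 3.9704 -1.2303 -0.5721] w 0.04278127198238975 2.754245235119015
tool shift (0.1m): [-0.0026  0.0078  0.0135] turn units: -1.0099500573044996e-05 q7 [ 0.2808  0.5546 -0.9469  1.8265  0.5221  1.0316 -0.8765]
```

View pics/s4.png

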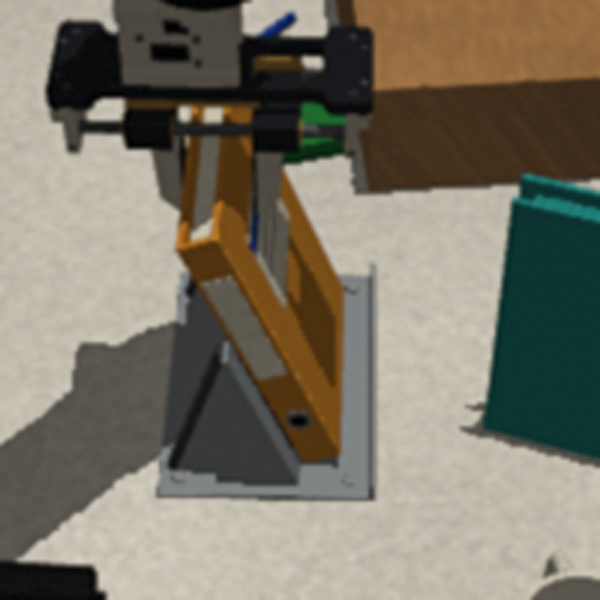

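The picture shows the file (190–340, 200–465) lying flush on the rest, and the 42.8 mm gap matches 20°. I'll open and withdraw upward.

Emit:
apply_moves(increments=[[[0, 0, 0], 0], [[0, 0, 0], 0], [[0, 0, 0], 0], [[0, 0, 0], 0], [[0, 0, 0], 0], [[0, 0, 0], 0]], gripper=0.25)

```text
clock: 19.4
ee_pos: [0.5169, 0.213, 0.1659]
tcp_rot: [0.708, 0.706, -0.0, -0.0]
force: [-0.9, 0.1, 0.7]
grip_width: 0.069
grip_force: 0.0
```

Emit:
apply_moves(increments=[[[0, 0, -0.02], 0], [[0, 0, -0.05], 0], [[0, 0, -0.1], 0], [[0, 0, -0.1], 0], [[0, 0, -0.15], 0], [[0, 0, -0.2], 0], [[0, 0, -0.2], 0], [[0, 0, -0.2], 0], [[0, 0, -0.2], 0], [[0, 0, -0.1], 0], [[0, 0, 0], 0]])

```text
clock: 20.32
ee_pos: [0.5185, 0.2139, 0.3012]
tcp_rot: [0.708, 0.706, 0.002, 0.001]
force: [0.4, 0.5, -0.1]
grip_width: 0.0695
grip_force: 0.0
```

Emit:
apply_moves(increments=[[[-0.2, 0, 0], 0], [[-0.3, 0, 0], 0], [[-0.3, 0, 0], 0], [[-0.3, 0, 0], 0], [[-0.3, 0, 0], 0], [[-0.3, 0, 0], 0], [[-0.3, 0, 0], 0], [[-0.3, 0, 0], 0], [[-0.3, 0, 0], 0], [[-0.2, 0, 0], 0], [[0, 0, 0], 0]])

```text
clock: 21.23
ee_pos: [0.5158, -0.0735, 0.2965]
tcp_rot: [0.711, 0.703, -0.001, -0.0]
force: [-0.1, -0.2, -0.2]
grip_width: 0.0689
grip_force: 0.0
```

Run:
```python
from h import *
a=read_camera("top")[200:350,60:260,::-1];b=read_camera("scene")[95:245,200:400,::-1]
cv2.imwrite("pics/s5.png",cv2.resize(np.vstack([a,b]),None,fx=2,fy=2,interpolation=2) if 0 else cv2.resize(np.hstack([a,b]),None,fx=2,fy=2,interpolation=2))
p=np.array([.569,.2125,.004]);s,c=np.sin(np.radians(20)),np.cos(np.radians(20))
P=[p+np.array([28*i*c-210*s,82.5*j,28*i*s+210*c])/1000 for i in(0,1) for j in(1,-1)]+[p+np.array([28*c,82.5*j,28*s])/1000 for j in(1,-1)]
print(((proj("top",P)-[60,200])*2).round(),((proj("scene",P)-[200,95])*2+[400,0]).round())
```

```text
[[ 19. 215.]
 [259. 217.]
 [ 16. 177.]
 [257. 178.]
 [112.  99.]
 [307. 100.]] [[528. -39.]
 [515.  76.]
 [554. -47.]
 [544.  68.]
 [625. 102.]
 [623. 214.]]
```

View pics/s5.png

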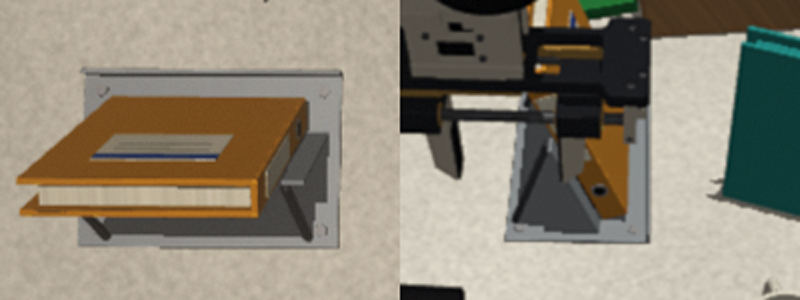

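The top view shows the cover corners at (17,180), (258,180), (307,99) and (110,97) in the crop. The predicted flush pose is (16,177), (257,178), (307,100), (112,99). I'll measure precisely whether the bottom edge sits slightly off the rest's foot.

Run:
```python
from h import *
im=read_camera("top");h=cv2.cvtColor(cv2.GaussianBlur(im,(3,3),0),cv2.COLOR_RGB2HSV).astype(int)
np.set_printoptions(precision=2,suppress=True)
m=(h[...,1]>150)&(h[...,0]<25)&(h[...,2]>60)
# first amber row (cover bottom edge) per column; last contiguous amber row from the label outward (cover top edge)
lo=[];up=[]
g=h[...,1]
for u in list(range(120,205,6)):
    r=np.where(m[235:300,u])[0]+235; v=r[0]; a,b=g[v-1,u],g[v,u]; lo.append((u,v-(b-150)/max(b-a,1)))
for u in range(78,185,6):
    r=np.where(m[235:302,u])[0]+235; r2=[x for x in r if x>=282]; 
    e=r2[0]
    while e+1 in r2:e+=1
    a,b=g[e,u],g[e+1,u]; up.append((u,e+(a-150)/max(a-b,1)))
    last=r[-1]
print(np.array(lo).T,np.array(up).T)
p=np.array([.569,.2125,.004])
for th,e in((20,0),(20.5,1),(21,2),(20,1)):
    s,c=np.sin(np.radians(th)),np.cos(np.radians(th))
    f=lambda i,k:p+np.array([e+28*i*c-k*s,0,28*i*s+k*c])/1000
    print(th,e,proj("top",[f(1,0),f(1,210),f(0,210)]))
```

```text
[[120.   126.   132.   138.   144.   150.   156.   162.   168.   174.
  180.   186.   192.   198.   204.  ]
 [248.4  248.71 248.72 248.72 248.68 248.72 248.7  248.92 248.91 248.9
  248.92 248.95 248.96 249.18 249.17]] [[ 78.    84.    90.    96.   102.   108.   114.   120.   126.   132.
  138.   144.   150.   156.   162.   168.   174.   180.  ]
 [291.46 291.83 291.79 291.86 291.88 291.81 292.06 292.07 292.08 292.06
  292.06 292.1  292.39 292.39 292.36 292.38 292.47 292.7 ]]
20 0 [[164.63 249.82]
 [128.25 288.73]
 [129.5  308.15]]
20.5 1 [[164.62 249.27]
 [128.31 289.33]
 [129.61 308.68]]
21 2 [[164.6  248.72]
 [128.38 289.93]
 [129.73 309.2 ]]
20 1 [[164.65 249.23]
 [128.28 288.  ]
 [129.53 307.42]]
```

Emit:
apply_moves(increments=[[[-0.2, -0.05, 0], 0], [[-0.3, -0.1, 0], 0], [[-0.3, -0.15, 0], 0], [[-0.3, -0.15, 0], 0], [[-0.3, -0.15, 0], 0], [[-0.3, -0.1, 0], 0], [[-0.2, 0, 0], 0], [[0, 0, 0], 0]])

```text
clock: 22.05
ee_pos: [0.4455, -0.2613, 0.2976]
tcp_rot: [0.71, 0.704, -0.0, 0.0]
force: [0.6, -0.9, 0.1]
grip_width: 0.0688
grip_force: 0.0
```

Run:
```python
from h import *
b=read_camera("scene");b=b[90:230,240:340,::-1]
a=read_camera("top")[225:335,205:245,::-1]
A=cv2.resize(a,None,fx=5,fy=5,interpolation=2);B=cv2.resize(b,None,fx=4,fy=4,interpolation=2)
H=np.zeros((560,600,3),np.uint8);H[:560,:400]=B;H[:550,400:]=A;cv2.imwrite("pics/s6.png",H)
```

```text
(no output)
```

View pics/s6.png

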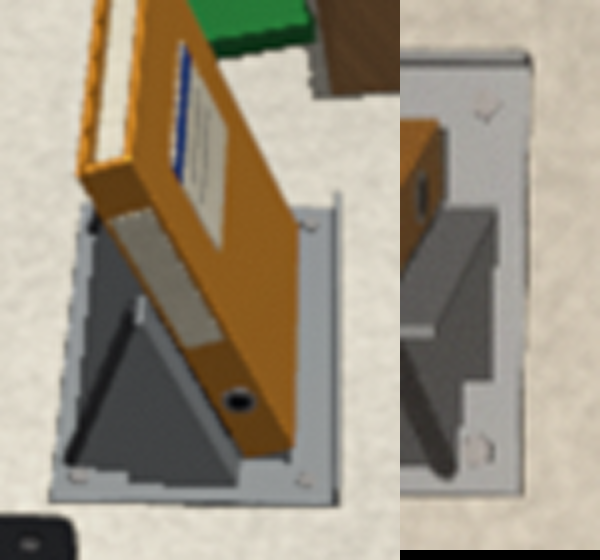

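```bash
python3 -c "
from plant import *
print(sign_off())"
```

```text
the job is handed in; nothing more can be done
None
```

The amber file is on the stand, right way up, label facing out, centred and leaning back on the plate. It was lowered between the fingers the whole way, and the job was handed in at about 22 s. By my measurements its bottom edge may sit 1–2 mm forward of the plate's foot (under 1° off flush), and I didn't risk a corrective push.

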